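# Raise the leaf scanner's sprung cover with its lever tube and hold it short of balance

### The job

The heavy cover of the leaf scanner is worked with a loose lever tube: push the tube fully home on the upright stub at the end of the cover's hinge, then swing the tube over so that the cover rises past its balance point, by some 5 to 15 degrees, without letting it fly open. Then bring it back and hold it by the tube about 5 to 10 degrees below the balance point, where it would fall shut if let go; the program finishes while still holding it still there. Keep the tube on the stub throughout and leave the other things on the desk where they are.

Things in the scene. Friction and masses are not known exactly. Their poses are not given: they have to be found in the camera images.
- sleeve_mid (a point): Centre (half-way up) of the lever tube: a plain white plastic tube standing upright and loose on the desk among other things, 110 mm long, 30 mm outside and 21 mm inside diameter, open at both ends (either end fits), about 50 g. Its z axis runs along the tube.
- stub_seat (a point): Centre of the shoulder where the fitted tube rests, on the stub at the robot-side end of the cover's hinge (29 mm collar below, 18 mm steel spigot rising 45 mm above, its last 8 mm tapering to 9 mm). Tube home: its centre is 55 mm along z from here. Turns with the cover; x: along the hinge, away from the robot; y: across the cover; z: up the stub, upright while shut. Hinge axis 30 mm below.
- lid_edge (a point): Middle of the cover's free long edge, on its top side, 237 mm from the hinge axis. The cover is a dark flat plate, 280 mm along the hinge, 225 across, 22 thick, 1.4 kg, flat on the scanner when shut (its top 99 mm above the desk).
- lid (a joint): Cover angle, rad: 0 shut (stub upright), stop at 1.3. As it grows the free edge rises and the stub leans away from the cover by the same angle (positive turn about stub_seat's x). Sprung: with the tube on it balances at 0.75 (43 deg); below, it sinks shut by itself; above, it swings fully open. Closing moment about 0.5 N m at 0, nil at balance, there changing 1.2 N m per rad.
- pot: White round pencil pot with pencils, loose, 66 mm across, 115 mm high over the pencils; origin at the centre of its underside. A bystander that may stand near the tube.
- jar: Low round lidded jar, loose, 58 mm across, 75 mm high; origin at the centre of its underside. A bystander that may stand near the tube.
- weight: Loose brass paperweight 48 mm across, 50 mm high, a bystander; origin at the centre of its underside.
- scanner: The leaf scanner's grey casing, 320 x 270 mm and 75 mm high, fixed to the desk; origin at the centre of its underside, x along the cover's hinge, which runs along its -y edge. The stub stands clear of its robot-side end, 190 mm from the centre along -x.
Mind the look-alikes: they are no part of the job. What is shaped like the part that bears sleeve_mid but black, purple or red is not meant.

How it is judged (in metres and radians):
On the way, in this order (a step that is already met when the one before it is completed fails the run):
1. the tube is fully home on the stub with the cover still shut (z of sleeve_mid in the frame of stub_seat between 0.05 and 0.059 m and angle between the z axis of sleeve_mid and the z axis of stub_seat, either way round below 0.12 rad and horizontal distance between sleeve_mid and stub_seat below 0.008 m and value of joint lid below 0.1 rad), for 0.2 s.
2. the cover has been raised past its balance point, the tube on the stub and in the gripper (value of joint lid above 0.78 rad and z of sleeve_mid in the frame of stub_seat below 0.067 m and contact force between sleeve and the fingers above 0.3 N), for 0.05 s.
At the end, for the whole second after the job is handed in: The cover is held still between 0.52 and 0.715 rad (2 to 13 degrees below the balance point at 0.75), the robot's fingers bearing on the tube (over 0.3 N), the tube on the stub to within 12 mm of fully home and in line with it, and neither the robot nor the pot or jar touching the cover itself (value of joint lid between 0.52 and 0.715 rad and velocity of joint lid between -0.05 and 0.05 rad/s and z of sleeve_mid in the frame of stub_seat between 0.05 and 0.067 m and angle between the z axis of sleeve_mid and the z axis of stub_seat, either way round below 0.25 rad and contact force between sleeve and the fingers above 0.3 N and contact force between lid and the arm below 0.3 N and contact force between lid and the fingers below 0.3 N and contact force between lid and pot below 0.1 N and contact force between lid and jar below 0.1 N); the arm keeps its last pose, push and grip.
It fails at once if the cover flies open to near its stop (beyond 1.2 rad) (value of joint lid above 1.2 rad).
It fails at once if the tube comes off the stub with the cover raised (value of joint lid above 0.2 rad and z of sleeve_mid in the frame of stub_seat above 0.09 m).
It fails at once if a bystander is shoved or tipped (distance of any of pot, jar, weight from where it was at the start of the episode above 0.04 m or angle between any of pot, jar's own z axis and vertical above 0.5 rad).
It also fails if it takes over 58 s, if anything falls off the work surface, if the arm or the gripper's body presses on something with over 40 N, if the wrist force passes 120 N, or if a joint passes its speed limit or range.

### The arm

A 6-joint arm with a two-finger parallel gripper is mounted at the origin on the work surface. World frame = base frame: x ahead of the robot, y to its left, z up, the work surface at z = 0. Lengths are in mm, angles in rad, forces in N, time in s.
With the tool pointing down it reaches from about 300 to 850 mm from the base axis. Payload 4.2 kg.
Tool frame: the origin (TCP) lies at the very end of the fingers, on their centre line; the grasp point (between the pads) lies ctrl.pinch_z behind it (ctrl.pinch_z is the distance from the TCP to the grasp point, in mm); z points along the fingers, y is the direction in which the jaws open and shut (so a half turn about z gives the same grasp; the last joint's range is limited). The gripper opens to 91 mm and grips with 3 to 60 N. Pads are 32 mm wide; open, the fingers measure 118 mm over their backs; the gripper's body (76 mm by 178 mm) begins 60 mm behind the grasp point.
Start: joints at [-1.16, 0.32, 1.565, -0, 1.257, -0.02], TCP at [240.125, -522.481, 180.976] pointing down, gripper open.
Joint ranges: [-3.11, 3.11], [-0.84, 2.01], [0.21, 2.61], [-1.34, 4.49], [0.05, 2.63], [-2.56, 2.56]. Speed limits (rad/s): [2.57, 2.57, 3.14, 3.14, 3.14, 3.14].

### API

Orientations are given as a rotation vector (axis times angle).
In Python, from station import ctrl, cams, order gives the robot as it stands.
- The arm moves only by the shell command python3 -m handwheel 'ROWS'. ROWS is JSON, a list of rows, each an object with "grip": the closure, from 0 (fully open) to 1 (shut); "dp": the shift along the tool's x, y, z in mm, a list of three; "delta_rot": the turn, a rotation vector about the tool's x, y, z in degrees, a list of three. A call has 1 to 10 rows; each row shifts and turns the commanded pose from where the row before left it, along the tool's axes as they then stand; what a row does not reach is not made up. A row lasts 1/12 s, in which the tool goes at most 41.7 mm and 7.16 degrees, less where a joint would pass 70% of its speed; a pose out of reach is approached as far as the arm can. A call is refused whole if a number of a shift passes 41.7 or a number of a turn 7.16, either way. A call with a gripper value outside its range is refused whole. The fingers move at their own pace and stop on an object; the grip force is fixed at half the most. Time passes only in rows, so rows that do not move let the fingers close. It gives the time, the measured TCP pose, the force and the opening at its end, in the units of the state.
- ctrl.get_state(): the state, without advancing time (a new reading comes with each control period).
- cams.snapshot(name): name is "scene" or "top" or "wrist"; returns a dict with "pixels" (420x560x3 uint8, red, green, blue), "range_z" (420x560 float32, mm along the optical axis (not along the pixel's ray), 0 where there is no reading), "K" (3x3 intrinsics, pixels), "camera_from_world" (4x4, takes a point from world to camera coordinates). Camera axes: x right, y up, looking along -z (the intrinsics and any distortion apply to the point x, -y, -z); pixel columns grow to the right and rows downward; lengths in mm; the calibration is good to about 2 mm. A picture is of the moment at which its call begins.
- order.close_job(): hands the job in, once; it reports no verdict.
The state is a dict: "clock": time; "q": joint angles; "joint_vel": joint speeds; "effort": joint torques, N m; "position": TCP position; "orientation": TCP orientation; "ft_force": force on the tool from outside, world axes, zero at the start; "ft_torque": the same for the moment, N m; "width": opening from 0.0 (shut) to 1.0 (fully open).
Only numpy, scipy, OpenCV 4.12 (cv2) and the standard library are available. Lean on these libraries where they do the work, as an engineer would, in place of code of your own. Each camera call takes 0.05 s, during which the arm holds its last target.

## Working session

There is one attempt and no reset: what is moved stays moved. The work goes in short steps, Python scripts to look and compute and a shell command to move; the robot and the scene stay as the last step left them, time stands still between calls to the robot, and variables do not carry over. Pictures are saved under pics/ and viewed, and the job is handed in when it is done.

```bash
ls; mkdir -p pics; python3 - <<'E'
from station import ctrl,cams,order
import cv2
s=ctrl.get_state();print(s,ctrl.pinch_z)
for n in ["scene","top","wrist"]:
    d=cams.snapshot(n);cv2.imwrite(f"pics/{n}0.png",d["pixels"][:,:,::-1])
    print(n,d["K"].tolist(),d["camera_from_world"].round(3).tolist())
E
```

```text
pics
{'clock': 0.0, 'q': array([-1.16001299e+00,  3.20300779e-01,  1.56564551e+00, -3.20398759e-05,
        1.25740988e+00, -1.99820158e-02]), 'joint_vel': array([-1.80656936e-03, -1.16794324e-03,  1.00342266e-03,  2.86393558e-05,
       -1.81232594e-03,  1.52200646e-03]), 'effort': array([ 2.70632270e-03, -4.12458229e+01, -2.31975102e+01,  7.30840769e-02,
        4.59810079e-02, -1.65199658e-04]), 'position': array([ 239.87924477, -521.96368821,  180.12825304]), 'orientation': array([-3.06731756e+00, -6.71071913e-01,  5.84479059e-04]), 'ft_force': array([-0.30970089, -0.23065462,  0.19238663]), 'ft_torque': array([-0.0228418 , -0.01577229,  0.01032349]), 'width': 0.9984247622268146} 18.8
scene [[480.7487877272777, 0.0, 282.31365223253607], [0.0, 480.7487877272777, 222.86898480339286], [0.0, 0.0, 1.0]] [[0.638, 0.77, 0.005, -298.334], [-0.539, 0.442, 0.717, 283.578], [0.55, -0.46, 0.697, -1636.303], [0.0, 0.0, 0.0, 1.0]]
top [[525.1372662862734, 0.0, 279.0053745476369], [0.0, 525.1372662862734, 220.08161886378429], [0.0, 0.0, 1.0]] [[-0.015, -1.0, 0.009, -68.283], [0.998, -0.014, 0.067, -594.681], [-0.067, 0.01, 0.998, -1472.322], [0.0, 0.0, 0.0, 1.0]]
wrist [[330.72091888914866, 0.0, 280.9964729998887], [0.0, 330.72091888914866, 209.0529149676426], [0.0, 0.0, 1.0]] [[0.418, -0.908, -0.001, -574.006], [0.867, 0.4, -0.299, 34.022], [0.272, 0.124, 0.954, -393.233], [0.0, 0.0, 0.0, 1.0]]
```

View pics/scene0.png

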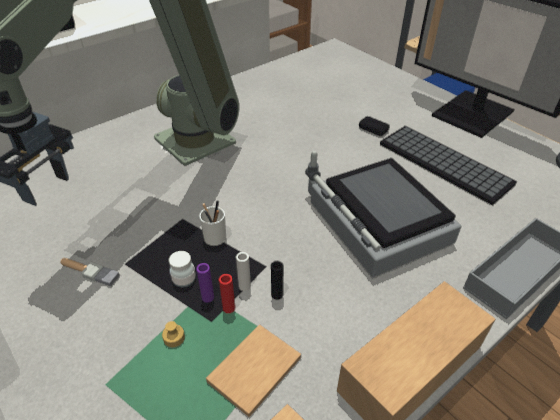

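View pics/top0.png

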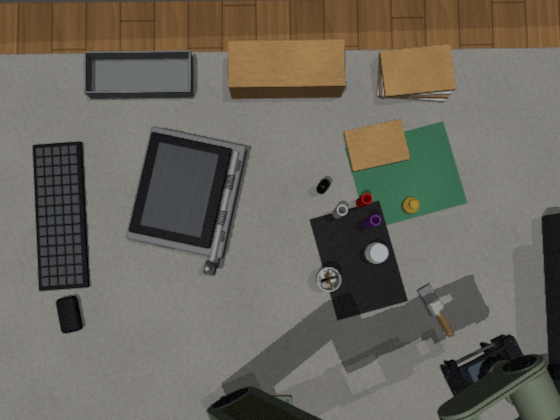

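View pics/wrist0.png

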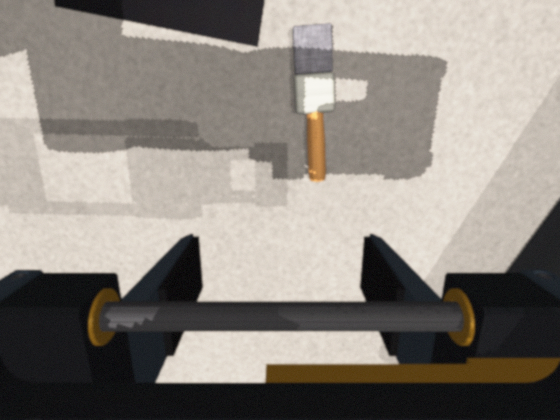

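Scene view: four tubes, white (243,272), purple (205,283), red (227,294) and black (277,280). In the top view they are at (341,210), (374,220), (365,199) and (323,185). The white one fits the description. The jar (180,268) and the pot (213,225) are white too, but wider. The stub is at scene (313,163) / top (209,267). I'll confirm with a crop and measure.

```bash
cat > h.py <<'E'
import numpy as np,cv2
from station import ctrl,cams,order
def cloud(n):
    d=cams.snapshot(n);K=d["K"];z=d["range_z"].astype(float)
    v,u=np.mgrid[0:z.shape[0],0:z.shape[1]]
    P=np.stack([(u-K[0,2])/K[0,0]*z,-(v-K[1,2])/K[1,1]*z,-z,np.ones_like(z)],-1)
    W=P@np.linalg.inv(d["camera_from_world"]).T
    W=W[...,:3];W[z==0]=np.nan
    return d,W
def proj(d,p):
    c=d["camera_from_world"]@np.append(p,1);K=d["K"]
    return K[0,0]*c[0]/-c[2]+K[0,2],K[1,1]*-c[1]/-c[2]+K[1,2]
E
python3 - <<'E'
from h import *
np.set_printoptions(precision=1,suppress=True)
ims=[]
for n,(u0,u1,v0,v1) in [("scene",(160,330,140,320)),("top",(190,420,160,300))]:
    d,W=cloud(n)
    np.savez(f"/tmp/{n}.npz",W=W,px=d["pixels"])
    im=cv2.resize(d["pixels"][v0:v1,u0:u1,::-1],None,fx=3.4 if n=="top" else 3.3,fy=3.4 if n=="top" else 3.3,interpolation=cv2.INTER_CUBIC)
    cv2.imwrite(f"pics/crop_{n}.png",im)
    print(n)
    pts=dict(scene=dict(white=(243,257),whiteb=(243,285),purple=(204,268),red=(226,279),black=(277,266),stub=(313,155),stubm=(313,165),pot=(213,225),jar=(180,262)),
      top=dict(white=(341,210),purple=(374,220),red=(365,199),black=(323,185),stub=(209,267),pot=(328,279),jar=(376,253),wt=(410,205),desk=(280,220)))[n]
    for k,(u,v) in pts.items():
        w=W[v-4:v+5,u-4:u+5].reshape(-1,3); print(k,W[v,u],"top:",w[np.nanargmax(w[:,2])])
E
```

```text
scene
white [ 609.2 -236.8   97.1] top: [ 627.4 -251.9  113.3]
whiteb [ 626.5 -254.3   23.5] top: [ 627.5 -254.    39.3]
purple [ 580.2 -325.9   97.5] top: [ 596.1 -342.   113.8]
red [ 638.8 -305.6   97.8] top: [ 657.2 -319.7  112.6]
black [ 679.4 -191.5   94.6] top: [ 700.1 -196.6  113.5]
stub [469.1 107.6 151.2] top: [468.6 114.8 161.1]
stubm [473.5 105.7 120.4] top: [471.2 107.  132.3]
pot [ 457.2 -221.6   77.2] top: [ 459.3 -218.8   87.7]
jar [ 511.8 -351.6   76.5] top: [ 509.5 -352.6   78.8]
top
white [ 619.7 -253.8   22.3] top: [ 603.8 -236.3  115.3]
purple [ 589.  -344.7   35. ] top: [ 575.9 -326.7  113.7]
red [ 649.  -321.2   32.9] top: [ 629.6 -317.3  114.5]
black [ 693.2 -205.    13.1] top: [ 671.4 -194.9  116.4]
stub [466.4 106.  153.2] top: [461.6 110.2 161. ]
pot [ 426.3 -209.9   49.9] top: [ 423.6 -193.7  103.1]
jar [ 496.  -339.8   76. ] top: [ 490.6 -335.8   82.2]
wt [ 629.  -445.    45.5] top: [ 630.4 -449.9   59. ]
desk [595.3 -80.1  -1.4] top: [603.3 -83.    6.2]
```

View pics/crop_scene.png

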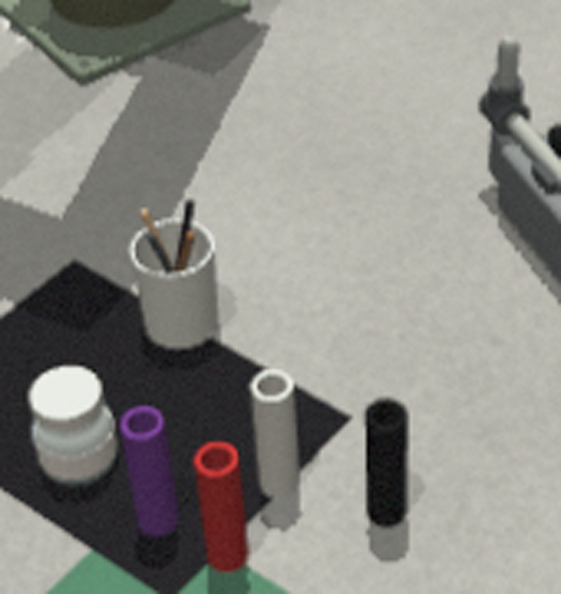

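View pics/crop_top.png

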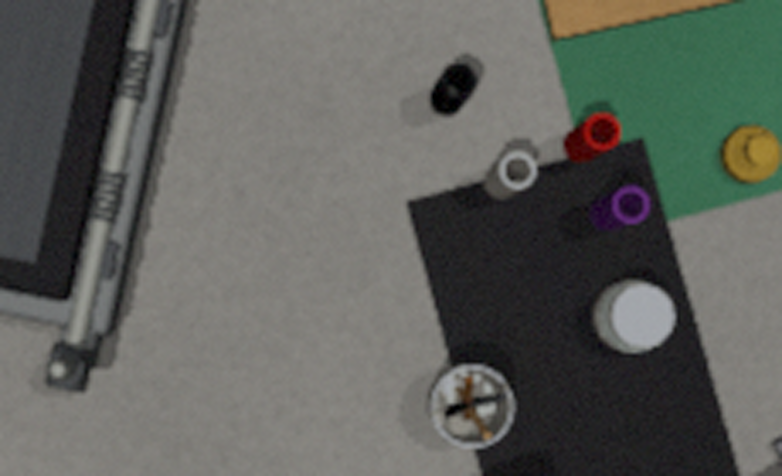

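The crop confirms it: the white plain tube stands between the red and black ones. Next I fit the tube and stub axes and the hinge direction.

```bash
python3 - <<'E'
from h import *
from scipy.optimize import least_squares
np.set_printoptions(precision=1,suppress=True)
def fit(P,r,c0):
    f=lambda c:np.hypot(P[:,0]-c[0],P[:,1]-c[1])-r
    return least_squares(f,c0,loss='soft_l1',f_scale=1.).x
for n in ["scene","top"]:
    z=np.load(f"/tmp/{n}.npz");W=z["W"].reshape(-1,3);ok=~np.isnan(W[:,0]);W=W[ok]
    for name,c0,r,z0,z1,R in [("white",(613,-245),15,25,105,30),("red",(645,-312),15,25,105,28),("black",(685,-198),15,25,105,28),("stub",(472,110),9,120,153,16),("collar",(472,110),14.5,95,114,22),("pot",(440,-205),33,20,80,45)]:
        c=np.array(c0,float)
        for _ in range(3):
            m=(np.hypot(*(W[:,:2]-c).T)<R)&(W[:,2]>z0)&(W[:,2]<z1);c=fit(W[m],r,c)
        m2=np.hypot(*(W[:,:2]-c).T)<R
        print(n,name,c,m.sum(),np.median(np.abs(np.hypot(*(W[m,:2]-c).T)-r)),"topz",np.percentile(W[m2,2],[90,97,100]))
    # cover top plane and edges
    m=(W[:,2]>90)&(W[:,2]<108)&(W[:,0]>480)&(W[:,0]<900)&(W[:,1]>60)&(W[:,1]<420)
    rect=cv2.minAreaRect(W[m,:2].astype(np.float32));print(n,"cover",rect,np.median(W[m,2]))
    m=(W[:,2]>60)&(W[:,2]<82)&(W[:,0]>460)&(W[:,0]<900)&(W[:,1]>20)&(W[:,1]<420)
    rect=cv2.minAreaRect(W[m,:2].astype(np.float32));print(n,"case",rect,np.median(W[m,2]))
E
```

```text
scene white [ 614.9 -242.8] 310 0.8496470135655398 topz [105.9 109.9 113.3]
scene red [ 644.8 -310.6] 324 0.7921626892175659 topz [107.5 110.6 113.9]
scene black [ 686.3 -197.8] 319 0.8919175232872991 topz [106.8 110.4 114.3]
scene stub [477.7 107.3] 61 2.2487496738687796 topz [143.4 155.3 161.1]
scene collar [465.3 114.2] 72 1.3331080409826672 topz [144.5 155.6 161.1]
scene pot [ 428.2 -205.5] 558 1.9675780850603477 topz [ 85.8 109.6 121. ]
scene cover ((658.743896484375, 184.05224609375), (253.78541564941406, 318.9630432128906), 77.34388732910156) 99.20909403917813
scene case ((662.2344360351562, 182.3762969970703), (273.01385498046875, 351.0665283203125), 76.92577362060547) 73.97753432935656
top white [ 612.  -245.1] 81 1.5453999105188583 topz [106.3 111.1 115.3]
top red [ 641.3 -312.5] 102 2.264109316087171 topz [107.2 111.2 115.7]
top black [ 682.8 -200.4] 84 2.271948685394057 topz [107.5 111.1 116.4]
top stub [462.8 111.2] 25 0.7439294869795674 topz [154.4 157.7 161. ]
top collar [462.2 112. ] 64 1.8627022000138584 topz [152.3 156.9 161. ]
top pot [ 427.4 -204.1] 135 3.354951796139712 topz [ 86.  109.  122.7]
top cover ((655.5404663085938, 179.63360595703125), (253.90577697753906, 313.720703125), 77.12904357910156) 97.50230921354716
top case ((660.9092407226562, 179.79722595214844), (271.4389953613281, 343.7232666015625), 76.9434585571289) 72.87340547544727
```

```bash
cat >> h.py <<'E'
from scipy.spatial.transform import Rotation as Ro
H=np.radians(-12.9)
def togo(p,R=None,lean=0.):
    s=ctrl.get_state();C=Ro.from_rotvec(s["orientation"]).as_matrix()
    y=np.array([np.cos(H),np.sin(H),0])
    T=np.stack([np.cross(y,[0,0,-1]),y,[0,0,-1]],1)
    T=Ro.from_rotvec(y*lean).as_matrix()@T
    print("pos",s["position"].round(1),"dp",(C.T@(np.array(p)-s["position"])).round(1),"rot_deg",np.degrees(Ro.from_matrix(C.T@T).as_rotvec()).round(2),"F",s["ft_force"].round(1),"w",round(s["width"],3),"t",round(s["clock"],2),"q",s["q"].round(2))
    T2=np.linalg.inv(C)@(np.array(p)-s["position"]);
    print("dp in target frame",(T.T@(np.array(p)-s["position"])).round(1))
E
python3 -m handwheel '[{"grip":0.3,"dp":[0,0,0],"delta_rot":[0,0,-6.5]},{"grip":0.3,"dp":[0,0,0],"delta_rot":[0,0,-6.5]},{"grip":0.3,"dp":[0,0,0],"delta_rot":[0,0,-6.5]},{"grip":0.3,"dp":[0,0,0],"delta_rot":[0,0,-6.5]},{"grip":0.3,"dp":[0,0,0],"delta_rot":[0,0,-6.5]},{"grip":0.3,"dp":[0,0,0],"delta_rot":[0,0,-6.5]},{"grip":0.3,"dp":[0,0,0],"delta_rot":[0,0,-6.5]},{"grip":0.3,"dp":[0,0,0],"delta_rot":[0,0,-6.5]}]'
python3 -c "
from h import *
togo([613.5,-244,180])"
```

```text
clock: 0.92
position: [240.1, -522.4, 180.8]
orientation: [-2.458, -1.956, -0.0]
ft_force: [-0.0, -0.3, 1.3]
width: 0.702
pos [ 240.1 -522.4  180.8] dp [355.2 301.2   0.8] rot_deg [-0.01 -0.01 -0.1 ] F [-0.  -0.3  1.3] w 0.702 t 0.92 q [-1.16  0.32  1.56  0.    1.26 -0.93]
dp in target frame [354.7 301.8   0.8]
```

```bash
python3 -m handwheel '[{"grip":0.3,"dp":[34,29,0],"delta_rot":[0,0,0]},{"grip":0.3,"dp":[34,29,0],"delta_rot":[0,0,0]},{"grip":0.3,"dp":[34,29,0],"delta_rot":[0,0,0]},{"grip":0.3,"dp":[34,29,0],"delta_rot":[0,0,0]},{"grip":0.3,"dp":[34,29,0],"delta_rot":[0,0,0]},{"grip":0.3,"dp":[34,29,0],"delta_rot":[0,0,0]},{"grip":0.3,"dp":[34,29,0],"delta_rot":[0,0,0]},{"grip":0.3,"dp":[34,29,0],"delta_rot":[0,0,0]},{"grip":0.3,"dp":[34,29,0],"delta_rot":[0,0,0]},{"grip":0.3,"dp":[34,29,0],"delta_rot":[0,0,0]}]'
python3 - <<'E'
from h import *
togo([613.5,-244,180])
d,W=cloud("wrist")
cv2.imwrite("pics/w1.png",d["pixels"][:,:,::-1])
for p in [(613.5,-244,110),(613.5,-244,0)]: print(proj(d,p))
E
```

```text
clock: 1.75
position: [577.6, -274.7, 180.9]
orientation: [2.464, 1.949, -0.0]
ft_force: [0.9, -0.3, 0.4]
width: 0.697
pos [ 577.6 -274.7  180.9] dp [38.1 27.8  0.9] rot_deg [-0.    0.01 -0.41] F [ 0.9 -0.3  0.4] w 0.697 t 1.75 q [-0.46  0.42  1.41 -0.    1.31 -0.23]
dp in target frame [37.9 28.1  0.9]
(np.float64(314.1977204807025), np.float64(164.81959840640187))
(np.float64(305.10030370082643), np.float64(148.52329142518843))
```

View pics/w1.png

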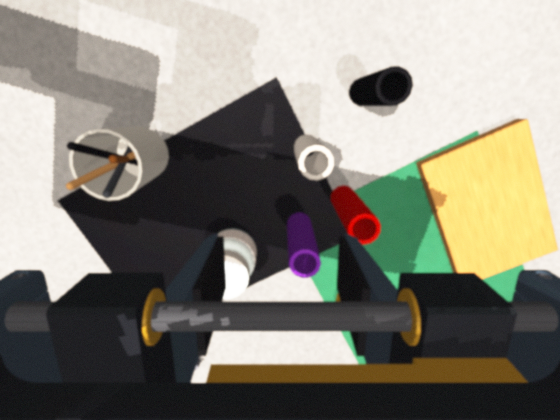

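The white ring is at (316,162) in the wrist view, against a predicted (314,165), so the estimate is good to about 2 mm. Moving over it, then down.

```bash
python3 -m handwheel '[{"grip":0.3,"dp":[19,14,0],"delta_rot":[0,0,0]},{"grip":0.3,"dp":[19,14,0],"delta_rot":[0,0,0]},{"grip":0.3,"dp":[0,0,0],"delta_rot":[0,0,0]},{"grip":0.3,"dp":[0,0,0],"delta_rot":[0,0,0]},{"grip":0.3,"dp":[0,0,20],"delta_rot":[0,0,0]},{"grip":0.3,"dp":[0,0,20],"delta_rot":[0,0,0]},{"grip":0.3,"dp":[0,0,20],"delta_rot":[0,0,0]},{"grip":0.3,"dp":[0,0,0],"delta_rot":[0,0,0]}]'
python3 - <<'E'
from h import *
togo([613.5,-244,66])
d,W=cloud("wrist")
cv2.imwrite("pics/w2.png",d["pixels"][:,:,::-1])
s=ctrl.get_state()
for p in [(613.5,-244,110),s["position"]]: print(proj(d,p))
E
```

```text
clock: 2.47
position: [608.5, -245.7, 116.7]
orientation: [-2.459, -1.943, 0.007]
ft_force: [-0.5, -0.3, -0.5]
width: 0.7
pos [ 608.5 -245.7  116.7] dp [ 2.8  5.  50.7] rot_deg [-0.5  -0.05 -0.48] F [-0.5 -0.3 -0.5] w 0.7 t 2.47 q [-0.4   0.49  1.45 -0.    1.2  -0.17]
dp in target frame [ 2.8  4.5 50.7]
(np.float64(287.58573161117084), np.float64(232.2564465692605))
(np.float64(283.0110325059149), np.float64(241.25603791421406))
```

View pics/w2.png

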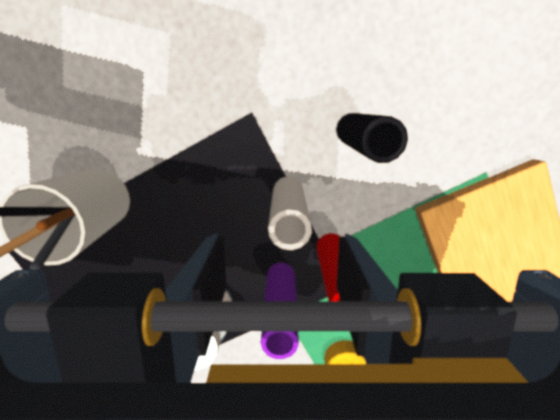

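```bash
python3 -m handwheel '[{"grip":0.3,"dp":[3.5,5,0],"delta_rot":[0,0,0]},{"grip":0.3,"dp":[0,0,0],"delta_rot":[0,0,0]},{"grip":0.3,"dp":[0,0,0],"delta_rot":[0,0,0]}]'
python3 - <<'E'
from h import *
togo([613.5,-244,66])
E
```

```text
clock: 2.77
position: [619.1, -244.0, 122.7]
orientation: [2.462, 1.947, 0.002]
ft_force: [0.1, -0.7, 0.0]
width: 0.696
pos [ 619.1 -244.   122.7] dp [-1.2 -5.6 56.7] rot_deg [ 0.18  0.04 -0.41] F [ 0.1 -0.7  0. ] w 0.696 t 2.77 q [-0.39  0.5   1.43 -0.    1.21 -0.16]
dp in target frame [-1.2 -5.4 56.7]
```

```bash
python3 -m handwheel '[{"grip":0.3,"dp":[-0.5,-4.5,0],"delta_rot":[0,0,0]},{"grip":0.3,"dp":[0,0,0],"delta_rot":[0,0,0]},{"grip":0.3,"dp":[0,0,15],"delta_rot":[0,0,0]},{"grip":0.3,"dp":[0,0,15],"delta_rot":[0,0,0]},{"grip":0.3,"dp":[0,0,15],"delta_rot":[0,0,0]},{"grip":0.3,"dp":[0,0,10],"delta_rot":[0,0,0]},{"grip":0.3,"dp":[0,0,0],"delta_rot":[0,0,0]},{"grip":0.3,"dp":[0,0,0],"delta_rot":[0,0,0]}]'
python3 - <<'E'
from h import *
togo([614,-243.5,66])
E
```

```text
clock: 3.43
position: [613.3, -242.9, 65.9]
orientation: [-2.464, -1.949, 0.001]
ft_force: [1.6, 0.2, 0.6]
width: 0.699
pos [ 613.3 -242.9   65.9] dp [-0.4  0.8 -0.1] rot_deg [-0.03  0.   -0.42] F [1.6 0.2 0.6] w 0.699 t 3.43 q [-0.39  0.53  1.52 -0.    1.09 -0.16]
dp in target frame [-0.4  0.8 -0.1]
```

Close.

```bash
python3 -m handwheel '[{"grip":0.6,"dp":[0,0,0],"delta_rot":[0,0,0]},{"grip":0.8,"dp":[0,0,0],"delta_rot":[0,0,0]},{"grip":1,"dp":[0,0,0],"delta_rot":[0,0,0]},{"grip":1,"dp":[0,0,0],"delta_rot":[0,0,0]},{"grip":1,"dp":[0,0,0],"delta_rot":[0,0,0]},{"grip":1,"dp":[0,0,0],"delta_rot":[0,0,0]}]'
python3 -m handwheel '[{"grip":1,"dp":[0,0,-10],"delta_rot":[0,0,0]},{"grip":1,"dp":[0,0,-30],"delta_rot":[0,0,0]},{"grip":1,"dp":[0,0,-30],"delta_rot":[0,0,0]},{"grip":1,"dp":[0,0,-30],"delta_rot":[0,0,0]},{"grip":1,"dp":[0,0,-30],"delta_rot":[0,0,0]},{"grip":1,"dp":[0,0,-30],"delta_rot":[0,0,0]},{"grip":1,"dp":[0,0,-30],"delta_rot":[0,0,0]},{"grip":1,"dp":[0,0,-10],"delta_rot":[0,0,0]},{"grip":1,"dp":[0,0,0],"delta_rot":[0,0,0]},{"grip":1,"dp":[0,0,0],"delta_rot":[0,0,0]}]'
python3 - <<'E'
from h import *
togo([463,111.5,265])
for n in ["scene","wrist"]:
    d=cams.snapshot(n); cv2.imwrite(f"pics/{n}3.png",d["pixels"][:,:,::-1])
E
```

```text
clock: 3.93
position: [613.7, -243.0, 66.4]
orientation: [2.463, 1.948, 0.001]
ft_force: [0.4, 0.2, 0.9]
width: 0.314
clock: 4.77
position: [613.1, -242.8, 265.3]
orientation: [-2.464, -1.948, 0.001]
ft_force: [-0.0, -0.2, -1.9]
width: 0.318
pos [ 613.1 -242.8  265.3] dp [ 310.2 -227.7    0.5] rot_deg [-0.04 -0.   -0.42] F [-0.  -0.2 -1.9] w 0.318 t 4.77 q [-0.39  0.43  1.19 -0.    1.52 -0.16]
dp in target frame [ 3.118e+02 -2.254e+02  3.000e-01]
```

View pics/scene3.png

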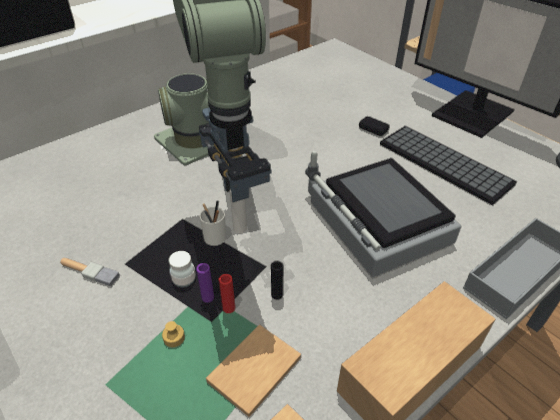

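View pics/wrist3.png

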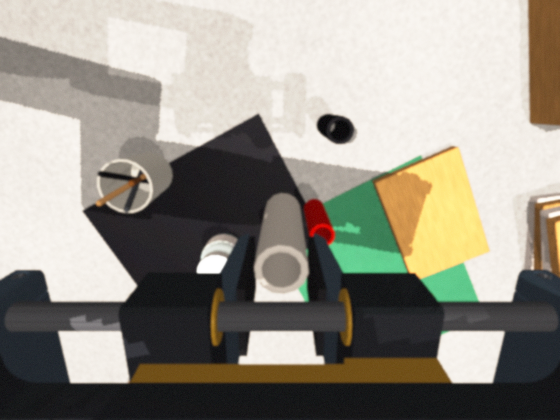

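Tube is held (opening 0.318 = 29 mm). Moving to about 60 mm short of the stub to measure it with the wrist camera.

```bash
python3 -m handwheel '[{"grip":1,"dp":[15,-14,0],"delta_rot":[0,0,0]},{"grip":1,"dp":[31,-28,0],"delta_rot":[0,0,0]},{"grip":1,"dp":[31,-28,0],"delta_rot":[0,0,0]},{"grip":1,"dp":[31,-28,0],"delta_rot":[0,0,0]},{"grip":1,"dp":[31,-28,0],"delta_rot":[0,0,0]},{"grip":1,"dp":[31,-28,0],"delta_rot":[0,0,0]},{"grip":1,"dp":[31,-28,0],"delta_rot":[0,0,0]},{"grip":1,"dp":[31,-28,0],"delta_rot":[0,0,0]},{"grip":1,"dp":[15,-14,0],"delta_rot":[0,0,0]},{"grip":1,"dp":[0,0,0],"delta_rot":[0,0,0]}]'
python3 -m handwheel '[{"grip":1,"dp":[0,0,0],"delta_rot":[0,0,-0.4]},{"grip":1,"dp":[0,0,0],"delta_rot":[0,0,0]},{"grip":1,"dp":[0,0,0],"delta_rot":[0,0,0]}]'
python3 - <<'E'
from h import *
togo([463,111.5,265])
d,W=cloud("wrist"); cv2.imwrite("pics/w4.png",d["pixels"][:,:,::-1]); np.savez("/tmp/w4.npz",W=W,K=d["K"],E=d["camera_from_world"])
for p in [(463,111.5,161),(463,111.5,115),(470,110,161)]: print(proj(d,p))
E
```

```text
clock: 5.7
position: [449.3, 51.4, 264.4]
orientation: [-2.457, -1.952, 0.004]
ft_force: [-0.0, -0.5, -0.0]
width: 0.317
clock: 5.95
position: [453.0, 47.4, 265.1]
orientation: [-2.458, -1.956, 0.002]
ft_force: [-0.9, -0.7, -1.1]
width: 0.318
pos [453.   47.4 265.1] dp [64.7 -4.7  0. ] rot_deg [-0.07  0.06 -0.09] F [-0.9 -0.7 -1.1] w 0.318 t 5.95 q [ 0.08  0.08  1.66 -0.    1.4   0.31]
dp in target frame [64.7 -4.6  0.1]
(np.float64(275.95052861338473), np.float64(129.44208608632368))
(np.float64(276.6596851886189), np.float64(126.36105565559845))
(np.float64(283.8281697039409), np.float64(129.32218757472256))
```

View pics/w4.png

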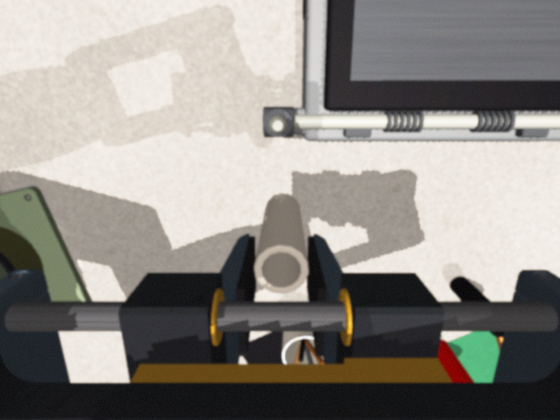

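```bash
python3 - <<'E'
from h import *
im=cv2.imread("pics/w4.png")[90:160,240:340]
cv2.imwrite("pics/w4c.png",cv2.resize(im,None,fx=8,fy=8,interpolation=cv2.INTER_CUBIC))
z=np.load("/tmp/w4.npz");W=z["W"]
np.set_printoptions(precision=1,suppress=True,linewidth=200)
print(W[108:140:2,264:296:2,2])
m=(W[...,2]>148)&(W[...,2]<170)
v,u=np.where(m); k=(u>260)&(u<300)&(v>100)&(v<145)
print(k.sum(),u[k].mean(),v[k].mean(),W[v[k],u[k]].mean(0))
E
```

```text
[[ 91.3  91.4  91.7  92.   90.5  91.2  90.9  91.2  91.2  92.4  90.2  92.1  92.3  90.4  91.7  67. ]
 [ 93.9  95.5  94.5  96.7 112.8 115.8 115.1 114.1 114.  114.2  96.5  94.7  96.1  95.6  93.8  70.7]
 [ 97.2  97.3  96.1 113.7   nan 113.9 114.9 114.2 113.6 114.4 113.5 115.8  96.8  96.9  96.2  69.9]
 [ 99.   98.  113.1 113.8 115.1 114.4 114.5 114.1 115.2 114.3 113.5 113.8 113.2  98.7  97.2  70.9]
 [100.4 114.1 113.7 114.1 113.5 145.7 151.9 151.3 148.8 124.1 113.6 113.7 113.8  99.2 100.2  89.8]
 [100.  115.8 113.4 114.7 153.1 154.1 154.3 154.6 154.4 152.6 120.9 114.4 114.4 113.6  99.7  89.9]
 [114.9 113.9 114.1 153.3 155.2 157.6 159.  158.  157.4 155.5 152.  113.8 114.6 115.8 100.1  91.4]
 [114.8 115.1 115.  153.7 157.4 159.6 159.3 159.5 158.4 157.3 154.2 114.5 113.6 114.5 100.9  92.9]
 [115.3 113.4 150.9 155.4 158.5 160.  159.7 159.9 159.6 158.4 154.  152.8 112.4 115.7 100.4  92.7]
 [112.9 114.2 152.4 154.6 158.5 159.1 159.4 159.7 159.  158.8 155.3 153.2 115.  114.  100.2  91.7]
 [100.7 113.6 114.8 153.  157.6 159.9 158.9 159.8 158.3 157.5 155.  114.4 114.  115.1  99.8  89.8]
 [ 99.3 114.4 113.3 153.3 156.1 158.1 159.1 159.5 159.5 156.7 153.7 115.4 114.6  99.6  98.4  71.1]
 [ 99.3  96.5 114.1 113.5 154.6 155.4 156.4 156.2 157.  153.8 114.6 115.  115.8  98.1  96.3  69.6]
 [ 95.6  95.9  94.8 113.9 115.2 152.  152.  153.1 151.8 114.7 114.7 114.5  95.7  94.7  95.1  69.4]
 [ 90.6  91.2  91.7  90.7 114.6 114.4 114.4 114.5 113.9 113.1  91.6  92.   91.3  91.7  90.5   0.1]
 [  0.2   1.    0.4   2.2   0.7  -0.1   0.6   1.4   0.1   0.6   1.    0.4  -0.3   1.1   2.1   2. ]]
288 276.99305555555554 125.13541666666667 [464.7 114.7 156. ]
```

View pics/w4c.png

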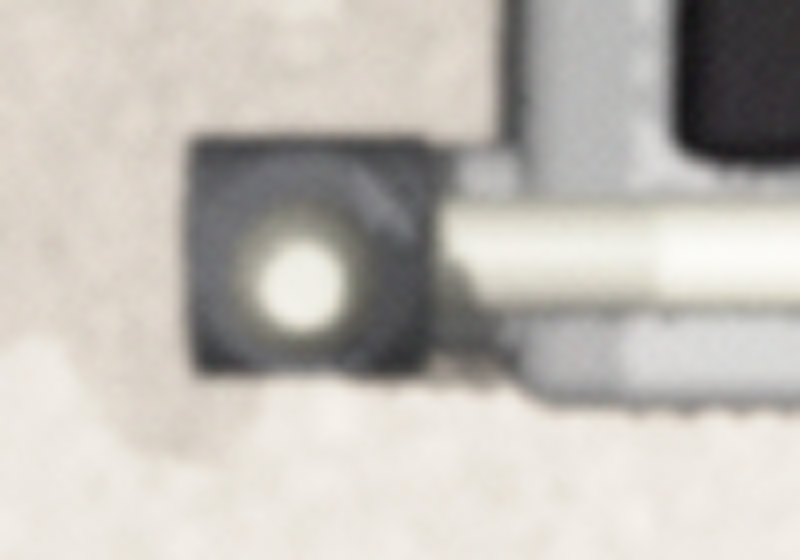

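```bash
python3 - <<'E'
from h import *
from scipy.optimize import least_squares
np.set_printoptions(precision=1,suppress=True,linewidth=200)
z=np.load("/tmp/w4.npz");W=z["W"];d=dict(K=z["K"],camera_from_world=z["E"])
s=ctrl.get_state();p=s["position"];C=Ro.from_rotvec(s["orientation"]).as_matrix()
print(proj(d,p+[0,0,44]),proj(d,p+[0,0,-66]))
w=W[185:300,240:325].reshape(-1,3);L=(w-p)@C
m=(np.hypot(L[:,0],L[:,1])<22)&(L[:,2]<66)&(L[:,2]>-43)
print(m.sum(),"z range",np.percentile(L[m,2],[2,50,98]))
for lo,hi in [(-42,-25),(-25,0),(0,25),(25,50),(50,65)]:
    k=m&(L[:,2]>lo)&(L[:,2]<hi)
    if k.sum()>15:
        f=lambda c:np.hypot(L[k,0]-c[0],L[k,1]-c[1])-15
        print(lo,hi,k.sum(),least_squares(f,[0,0],loss='soft_l1').x)
k=(np.hypot(L[:,0],L[:,1])<22)&(L[:,2]<-38)&(L[:,2]>-50)
print("rim",k.sum(),L[k].mean(0),L[k].min(0),L[k].max(0))
E
```

```text
(np.float64(280.8993348758291), np.float64(271.60229672866063)) (np.float64(281.1275220063887), np.float64(210.0077339840371))
3282 z range [-42.6 -19.3  58. ]
-42 -25 1204 [ 4.1 -0.1]
-25 0 1035 [2.  0.3]
0 25 427 [0.4 0.2]
25 50 322 [0.3 0.5]
50 65 150 [0.3 0.6]
rim 1639 [  1.9  -0.1 -43.4] [-16. -15. -50.] [ 16.5  15.3 -38. ]
```

```bash
python3 -c "
from h import *
togo([464.1,114.5,240])"
python3 -m handwheel '[{"grip":1,"dp":[17,-1,0],"delta_rot":[0,0,0]},{"grip":1,"dp":[17,-1,0],"delta_rot":[0,0,0]},{"grip":1,"dp":[17,-1,0],"delta_rot":[0,0,0]},{"grip":1,"dp":[17,-1,0],"delta_rot":[0,0,0]},{"grip":1,"dp":[0,0,0],"delta_rot":[0,0,0]},{"grip":1,"dp":[0,0,0],"delta_rot":[0,0,0]},{"grip":1,"dp":[0,0,0],"delta_rot":[0,0,0]}]'
python3 -c "
from h import *
togo([464.1,114.5,240])
s=[]
for i in range(5):
  cams.snapshot('wrist');s.append(ctrl.get_state()['position'])
print(s)"
```

```text
pos [453.1  47.4 265.2] dp [67.9 -4.4 25.2] rot_deg [-0.06  0.05 -0.11] F [-0.1 -0.  -0.5] w 0.316 t 6.0 q [ 0.08  0.08  1.66 -0.    1.4   0.31]
dp in target frame [67.9 -4.3 25.2]
clock: 6.58
position: [464.2, 114.5, 265.6]
orientation: [2.458, 1.956, -0.002]
ft_force: [0.0, -0.0, 0.6]
width: 0.322
pos [464.2 114.5 265.6] dp [ 0.  -0.  25.6] rot_deg [-0.03  0.06 -0.07] F [ 0.  -0.   0.6] w 0.322 t 6.58 q [ 0.22  0.12  1.62 -0.    1.41  0.44]
dp in target frame [ 0.  -0.1 25.6]
[array([464.08693691, 114.42884112, 265.73651454]), array([464.06273803, 114.4760984 , 265.84641715]), array([464.04205372, 114.58158556, 265.89088692]), array([464.023785  , 114.74216515, 265.97395042]), array([464.01513121, 114.85794718, 265.99111972])]
```

```bash
python3 -m handwheel '[{"grip":1,"dp":[0,0,8],"delta_rot":[0,0,0]},{"grip":1,"dp":[0,0,8],"delta_rot":[0,0,0]},{"grip":1,"dp":[0,0,8],"delta_rot":[0,0,0]},{"grip":1,"dp":[0,0,8],"delta_rot":[0,0,0]},{"grip":1,"dp":[0,0,8],"delta_rot":[0,0,0]},{"grip":1,"dp":[0,0,8],"delta_rot":[0,0,0]},{"grip":1,"dp":[0,0,0],"delta_rot":[0,0,0]},{"grip":1,"dp":[0,0,0],"delta_rot":[0,0,0]}]'
python3 -c "
from h import *
togo([464.1,114.5,180.3])
d=cams.snapshot('scene');cv2.imwrite('pics/s5.png',cv2.resize(d['pixels'][60:260,200:470,::-1],None,fx=2.9,fy=2.9))"
```

```text
clock: 7.5
position: [463.8, 115.5, 217.3]
orientation: [-2.457, -1.957, 0.002]
ft_force: [-0.7, 0.0, -0.6]
width: 0.317
pos [463.8 115.5 217.3] dp [-0.9  0.6 37. ] rot_deg [-0.06  0.03 -0.01] F [-0.7  0.  -0.6] w 0.317 t 7.5 q [ 0.22  0.14  1.71 -0.    1.29  0.45]
dp in target frame [-0.9  0.6 37. ]
```

View pics/s5.png

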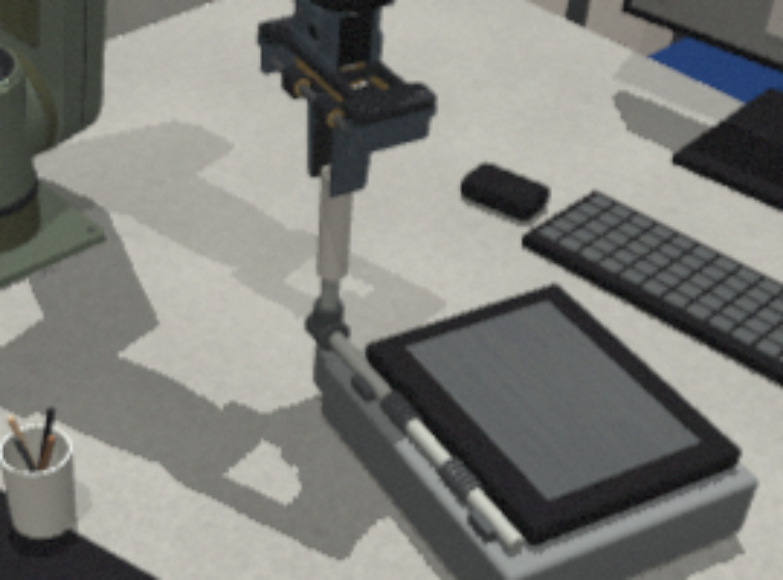

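The tube bottom (crop ≈(332,278)) is over the spigot tip. The force is about zero, so the tube has started onto it. Continuing down.

```bash
python3 -m handwheel '[{"grip":1,"dp":[0,0,6],"delta_rot":[0,0,0]},{"grip":1,"dp":[0,0,6],"delta_rot":[0,0,0]},{"grip":1,"dp":[0,0,6],"delta_rot":[0,0,0]},{"grip":1,"dp":[0,0,6],"delta_rot":[0,0,0]},{"grip":1,"dp":[0,0,6],"delta_rot":[0,0,0]},{"grip":1,"dp":[0,0,3],"delta_rot":[0,0,0]},{"grip":1,"dp":[0,0,0],"delta_rot":[0,0,0]}]'
python3 -m handwheel '[{"grip":1,"dp":[0,0,2],"delta_rot":[0,0,0]},{"grip":1,"dp":[0,0,0],"delta_rot":[0,0,0]}]'
python3 -m handwheel '[{"grip":1,"dp":[0,0,2],"delta_rot":[0,0,0]},{"grip":1,"dp":[0,0,0],"delta_rot":[0,0,0]}]'
python3 -m handwheel '[{"grip":1,"dp":[0,0,1.5],"delta_rot":[0,0,0]},{"grip":1,"dp":[0,0,0],"delta_rot":[0,0,0]}]'

```

```text
clock: 8.13
position: [463.4, 115.4, 183.9]
orientation: [-2.457, -1.957, 0.003]
ft_force: [-0.2, -0.4, 0.2]
width: 0.32
clock: 8.3
position: [464.1, 115.5, 182.8]
orientation: [2.457, 1.957, -0.0]
ft_force: [-0.3, -0.4, 0.6]
width: 0.317
clock: 8.47
position: [464.0, 115.5, 180.8]
orientation: [2.457, 1.957, -0.0]
ft_force: [0.2, 0.7, -0.8]
width: 0.32
clock: 8.63
position: [464.4, 115.6, 179.8]
orientation: [2.457, 1.957, 0.001]
ft_force: [0.6, -0.2, 0.9]
width: 0.321
```

```bash

python3 -m handwheel '[{"grip":1,"dp":[0,0,1.5],"delta_rot":[0,0,0]},{"grip":1,"dp":[0,0,0],"delta_rot":[0,0,0]},{"grip":1,"dp":[0,0,0],"delta_rot":[0,0,0]}]'
python3 -m handwheel '[{"grip":1,"dp":[0,0,1.5],"delta_rot":[0,0,0]},{"grip":1,"dp":[0,0,0],"delta_rot":[0,0,0]},{"grip":1,"dp":[0,0,0],"delta_rot":[0,0,0]}]'
python3 -c "
from h import *
togo([464.1,114.5,180.3])
d,W=cloud('scene');cv2.imwrite('pics/s6.png',cv2.resize(d['pixels'][90:230,230:430,::-1],None,fx=4,fy=4,interpolation=cv2.INTER_CUBIC))"
```

```text
clock: 8.88
position: [465.0, 115.7, 179.6]
orientation: [2.456, 1.957, 0.004]
ft_force: [-0.5, -0.2, 7.8]
width: 0.317
clock: 9.13
position: [465.4, 115.8, 179.4]
orientation: [2.456, 1.956, 0.007]
ft_force: [-1.5, -0.1, 15.0]
width: 0.317
pos [465.4 115.8 179.4] dp [-1.6 -0.9 -0.9] rot_deg [ 0.25 -0.11 -0.02] F [-1.5 -0.1 15. ] w 0.317 t 9.13 q [ 0.22  0.17  1.78 -0.    1.19  0.45]
dp in target frame [-1.6 -0.9 -0.9]
```

View pics/s6.png

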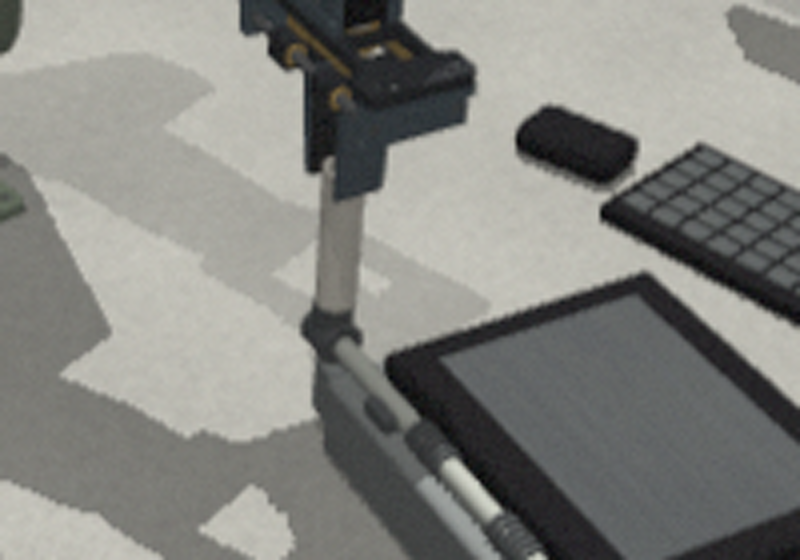

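Tube is home: 15 N on the shoulder, held for over 0.25 s with the cover shut. Now the first 10° of the swing about the hinge axis (r ≈ 95 mm), 2° per row.

```bash

python3 -m handwheel '[{"grip":1,"dp":[0,0,-1],"delta_rot":[0,0,0]},{"grip":1,"dp":[-1.66,0,0],"delta_rot":[0,1,0]},{"grip":1,"dp":[-3.3,0,0.1],"delta_rot":[0,2,0]},{"grip":1,"dp":[-3.3,0,0.1],"delta_rot":[0,2,0]},{"grip":1,"dp":[-3.3,0,0.1],"delta_rot":[0,2,0]},{"grip":1,"dp":[-3.3,0,0.1],"delta_rot":[0,2,0]},{"grip":1,"dp":[-1.66,0,0],"delta_rot":[0,1,0]},{"grip":1,"dp":[0,0,0],"delta_rot":[0,0,0]}]'
cat >> h.py <<'E'
def lid(verbose=True):
    d,W=cloud("scene");d2,W2=cloud("top")
    s=ctrl.get_state();p=s["position"];C=Ro.from_rotvec(s["orientation"]).as_matrix()
    h=np.array([np.cos(H),np.sin(H),0]);n=np.array([-np.sin(H),np.cos(H),0])
    O=np.array([464.7,114.7,84.3])
    v=p-O; ang=np.degrees(np.arctan2(-(v@n),v[2])); zt=-C[:,2]
    print("t %.2f TCP ang about hinge %.1f r %.1f along %.1f tool lean %.1f side %.1f F %s w %.3f q %s"%(s["clock"],ang,np.hypot(v@n,v[2]),v@h,np.degrees(np.arctan2(-(zt@n),zt[2])),np.degrees(np.arcsin(zt@h)),s["ft_force"].round(1),s["width"],s["q"].round(2)))
    for nm,w in (("scene",W),("top",W2)):
        L=(w.reshape(-1,3)-O);x=L@h;y=L@n;z=L[:,2]
        m=(x>80)&(x<300)&(np.hypot(y,z)<235)&(np.hypot(y,z)>80)&(z>0)&(y>0)
        if m.sum()<50: print(nm,"few");continue
        a=np.degrees(np.arctan2(z[m],y[m]))
        # robust line fit of upper surface
        q=np.stack([y[m],z[m]],1); hist,e=np.histogram(a,np.arange(0,100,1));a0=e[hist.argmax()]+.5
        k=abs(a-a0)<4
        l=cv2.fitLine(q[k].astype(np.float32),cv2.DIST_HUBER,0,.01,.01).ravel()
        print(nm,"lid slope deg %.1f"%(np.degrees(np.arctan2(l[1],l[0]))%180),"n",k.sum())
    return d
E
python3 -c "
from h import *
d=lid()
cv2.imwrite('pics/s7.png',d['pixels'][:,:,::-1])"
```

```text
clock: 9.85
position: [461.7, 99.7, 179.1]
orientation: [-2.369, -1.883, -0.217]
ft_force: [-1.9, 2.0, 15.0]
width: 0.318
t 9.95 TCP ang about hinge 8.7 r 96.0 along 0.5 tool lean 10.3 side -0.3 F [-2.7  1.1 15. ] w 0.318 q [0.06 0.12 1.85 0.19 1.12 0.21]
scene lid slope deg 5.2 n 2835
top lid slope deg 5.3 n 4038
```

View pics/s7.png

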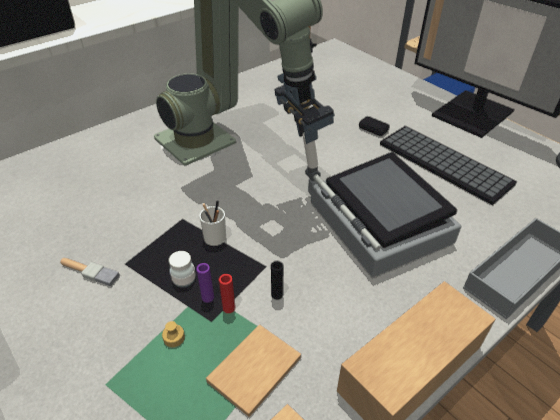

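Cover is rising: lid 5.2° against tool lean 10°, the lag being clearance play. The tube is on the stub and joint 4 is turning positive, with ample range. Continuing.

```bash

python3 -m handwheel '[{"grip":1,"dp":[-1.66,0,-1],"delta_rot":[0,1,0]},{"grip":1,"dp":[-3.3,0,0.1],"delta_rot":[0,2,0]},{"grip":1,"dp":[-3.3,0,0.1],"delta_rot":[0,2,0]},{"grip":1,"dp":[-3.3,0,0.1],"delta_rot":[0,2,0]},{"grip":1,"dp":[-3.3,0,0.1],"delta_rot":[0,2,0]},{"grip":1,"dp":[-3.3,0,0.1],"delta_rot":[0,2,0]},{"grip":1,"dp":[-3.3,0,0.1],"delta_rot":[0,2,0]},{"grip":1,"dp":[-3.3,0,0.1],"delta_rot":[0,2,0]},{"grip":1,"dp":[-1.66,0,0],"delta_rot":[0,1,0]},{"grip":1,"dp":[0,0,0],"delta_rot":[0,0,0]}]'
python3 -c "
from h import *
d=lid()"
```

```text
clock: 10.78
position: [455.9, 74.0, 170.9]
orientation: [-2.203, -1.753, -0.514]
ft_force: [-4.0, -4.9, 15.6]
width: 0.313
t 10.88 TCP ang about hinge 25.2 r 96.1 along 0.5 tool lean 26.1 side -0.2 F [-3.7 -4.  14.8] w 0.319 q [-0.22  0.13  1.95  0.51  1.11 -0.24]
scene lid slope deg 21.7 n 3297
top lid slope deg 21.5 n 4368
```

```bash

python3 -m handwheel '[{"grip":1,"dp":[-1.66,0,-0.5],"delta_rot":[0,1,0]},{"grip":1,"dp":[-3.3,0,0.1],"delta_rot":[0,2,0]},{"grip":1,"dp":[-3.3,0,0.1],"delta_rot":[0,2,0]},{"grip":1,"dp":[-3.3,0,0.1],"delta_rot":[0,2,0]},{"grip":1,"dp":[-3.3,0,0.1],"delta_rot":[0,2,0]},{"grip":1,"dp":[-3.3,0,0.1],"delta_rot":[0,2,0]},{"grip":1,"dp":[-3.3,0,0.1],"delta_rot":[0,2,0]},{"grip":1,"dp":[-3.3,0,0.1],"delta_rot":[0,2,0]},{"grip":1,"dp":[-1.66,0,0],"delta_rot":[0,1,0]},{"grip":1,"dp":[0,0,0],"delta_rot":[0,0,0]}]'
python3 -c "
from h import *
d=lid()"
```

```text
clock: 11.72
position: [450.6, 51.3, 154.5]
orientation: [-2.019, -1.607, -0.776]
ft_force: [-3.8, -13.9, 8.3]
width: 0.319
t 11.82 TCP ang about hinge 42.3 r 95.6 along 0.5 tool lean 41.9 side -0.2 F [-3.2 -8.8 10.7] w 0.318 q [-0.47  0.23  2.04  0.77  1.21 -0.65]
scene lid slope deg 42.6 n 3744
top lid slope deg 42.0 n 4041
```

Lid is at 42°, near balance. I'll go slower for the next 7°.

```bash

python3 -m handwheel '[{"grip":1,"dp":[-1.66,0,0],"delta_rot":[0,1,0]},{"grip":1,"dp":[-1.66,0,0],"delta_rot":[0,1,0]},{"grip":1,"dp":[-1.66,0,0],"delta_rot":[0,1,0]},{"grip":1,"dp":[-1.66,0,0],"delta_rot":[0,1,0]},{"grip":1,"dp":[-1.66,0,0.1],"delta_rot":[0,1,0]},{"grip":1,"dp":[-1.66,0,0],"delta_rot":[0,1,0]},{"grip":1,"dp":[0,0,0],"delta_rot":[0,0,0]},{"grip":1,"dp":[0,0,0],"delta_rot":[0,0,0]}]'
python3 -c "
from h import *
d=lid()
cv2.imwrite('pics/s8.png',d['pixels'][:,:,::-1])"
```

```text
clock: 12.48
position: [449.2, 44.5, 147.5]
orientation: [-1.945, -1.55, -0.866]
ft_force: [-5.2, -11.1, 10.2]
width: 0.318
t 12.58 TCP ang about hinge 48.5 r 95.7 along 0.5 tool lean 47.9 side -0.2 F [ -4.4 -10.9  10.1] w 0.317 q [-0.55  0.29  2.07  0.84  1.25 -0.79]
scene lid slope deg 48.1 n 3885
top lid slope deg 47.7 n 3797
```

View pics/s8.png

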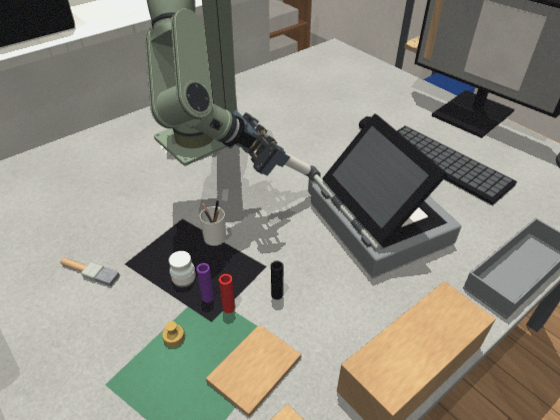

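The lid stands at 48° (crop of the cover raised at (380,170), tube on the stub at (298,165)). Another 3° gives a clear margin past balance.

```bash

python3 -m handwheel '[{"grip":1,"dp":[-1.66,0,0],"delta_rot":[0,1,0]},{"grip":1,"dp":[-1.66,0,0],"delta_rot":[0,1,0]},{"grip":1,"dp":[-1.66,0,0],"delta_rot":[0,1,0]},{"grip":1,"dp":[0,0,0],"delta_rot":[0,0,0]},{"grip":1,"dp":[0,0,0],"delta_rot":[0,0,0]}]'
python3 -c "
from h import *
d=lid()"
```

```text
clock: 13.0
position: [448.4, 41.2, 143.3]
orientation: [-1.907, -1.52, -0.909]
ft_force: [-4.6, -12.9, 8.6]
width: 0.32
t 13.10 TCP ang about hinge 51.8 r 95.7 along 0.5 tool lean 50.8 side -0.2 F [ -3.5 -12.6   9.2] w 0.320 q [-0.58  0.32  2.08  0.86  1.28 -0.85]
scene lid slope deg 51.3 n 3820
top lid slope deg 50.8 n 3616
```

Lid is 51° (0.89 rad), 8° past balance. Bringing it back.

```bash

python3 -m handwheel '[{"grip":1,"dp":[1.66,0,0],"delta_rot":[0,-1,0]},{"grip":1,"dp":[2.5,0,0],"delta_rot":[0,-1.5,0]},{"grip":1,"dp":[2.5,0,0],"delta_rot":[0,-1.5,0]},{"grip":1,"dp":[2.5,0,0.1],"delta_rot":[0,-1.5,0]},{"grip":1,"dp":[2.5,0,0],"delta_rot":[0,-1.5,0]},{"grip":1,"dp":[2.5,0,0.1],"delta_rot":[0,-1.5,0]},{"grip":1,"dp":[2.5,0,0],"delta_rot":[0,-1.5,0]},{"grip":1,"dp":[1.66,0,0.1],"delta_rot":[0,-1,0]},{"grip":1,"dp":[0,0,0],"delta_rot":[0,0,0]},{"grip":1,"dp":[0,0,0],"delta_rot":[0,0,0]}]'
python3 -c "
from h import *
d=lid()"
```

```text
clock: 13.93
position: [451.5, 55.5, 158.2]
orientation: [-2.04, -1.629, -0.746]
ft_force: [-3.4, -7.3, 11.9]
width: 0.317
t 14.03 TCP ang about hinge 39.7 r 95.5 along 0.5 tool lean 39.9 side -0.2 F [-3.6 -8.5 11.8] w 0.319 q [-0.44  0.21  2.03  0.74  1.19 -0.61]
scene lid slope deg 39.2 n 3589
top lid slope deg 39.2 n 4049
```

Another 4° to aim for about 35–36°.

```bash

python3 -m handwheel '[{"grip":1,"dp":[1.66,0,0],"delta_rot":[0,-1,0]},{"grip":1,"dp":[1.66,0,0],"delta_rot":[0,-1,0]},{"grip":1,"dp":[1,0,0],"delta_rot":[0,-0.6,0]},{"grip":1,"dp":[0,0,0],"delta_rot":[0,0,0]},{"grip":1,"dp":[0,0,0],"delta_rot":[0,0,0]},{"grip":1,"dp":[0,0,0],"delta_rot":[0,0,0]},{"grip":1,"dp":[0,0,0],"delta_rot":[0,0,0]},{"grip":1,"dp":[0,0,0],"delta_rot":[0,0,0]}]'
python3 -c "
from h import *
d=lid()"
```

```text
clock: 14.7
position: [452.2, 58.5, 160.6]
orientation: [-2.072, -1.653, -0.704]
ft_force: [-3.2, -6.5, 10.6]
width: 0.318
t 14.80 TCP ang about hinge 37.0 r 95.6 along 0.4 tool lean 37.4 side -0.2 F [-2.7 -7.  11. ] w 0.323 q [-0.4   0.19  2.02  0.71  1.17 -0.54]
scene lid slope deg 36.6 n 3938
top lid slope deg 36.4 n 4362
```

```bash

python3 -m handwheel '[{"grip":1,"dp":[0.6,0,0],"delta_rot":[0,-0.4,0]},{"grip":1,"dp":[0,0,0],"delta_rot":[0,0,0]},{"grip":1,"dp":[0,0,0],"delta_rot":[0,0,0]},{"grip":1,"dp":[0,0,0],"delta_rot":[0,0,0]},{"grip":1,"dp":[0,0,0],"delta_rot":[0,0,0]},{"grip":1,"dp":[0,0,0],"delta_rot":[0,0,0]},{"grip":1,"dp":[0,0,0],"delta_rot":[0,0,0]},{"grip":1,"dp":[0,0,0],"delta_rot":[0,0,0]},{"grip":1,"dp":[0,0,0],"delta_rot":[0,0,0]},{"grip":1,"dp":[0,0,0],"delta_rot":[0,0,0]}]'
python3 -c "
from h import *
lid()
python=0"
python3 -m handwheel '[{"grip":1,"dp":[0,0,0],"delta_rot":[0,0,0]},{"grip":1,"dp":[0,0,0],"delta_rot":[0,0,0]},{"grip":1,"dp":[0,0,0],"delta_rot":[0,0,0]},{"grip":1,"dp":[0,0,0],"delta_rot":[0,0,0]},{"grip":1,"dp":[0,0,0],"delta_rot":[0,0,0]},{"grip":1,"dp":[0,0,0],"delta_rot":[0,0,0]}]'
python3 -c "
from h import *
d=lid()
cv2.imwrite('pics/s9.png',cv2.resize(d['pixels'][90:270,200:470,::-1],None,fx=2.9,fy=2.9))"
```

```text
clock: 15.63
position: [452.3, 59.0, 161.0]
orientation: [-2.077, -1.656, -0.698]
ft_force: [-3.5, -7.0, 11.5]
width: 0.317
t 15.73 TCP ang about hinge 36.6 r 95.6 along 0.4 tool lean 37.0 side -0.2 F [-2.9 -7.2 12.6] w 0.318 q [-0.4   0.19  2.02  0.7   1.17 -0.53]
scene lid slope deg 36.0 n 3780
top lid slope deg 36.0 n 4211
clock: 16.23
position: [452.4, 59.0, 161.0]
orientation: [-2.077, -1.656, -0.698]
ft_force: [-3.1, -7.0, 11.5]
width: 0.317
t 16.33 TCP ang about hinge 36.6 r 95.6 along 0.4 tool lean 37.0 side -0.2 F [-3.2 -7.1 12.1] w 0.315 q [-0.4   0.19  2.02  0.7   1.17 -0.53]
scene lid slope deg 36.0 n 3824
top lid slope deg 35.9 n 4239
```

View pics/s9.png

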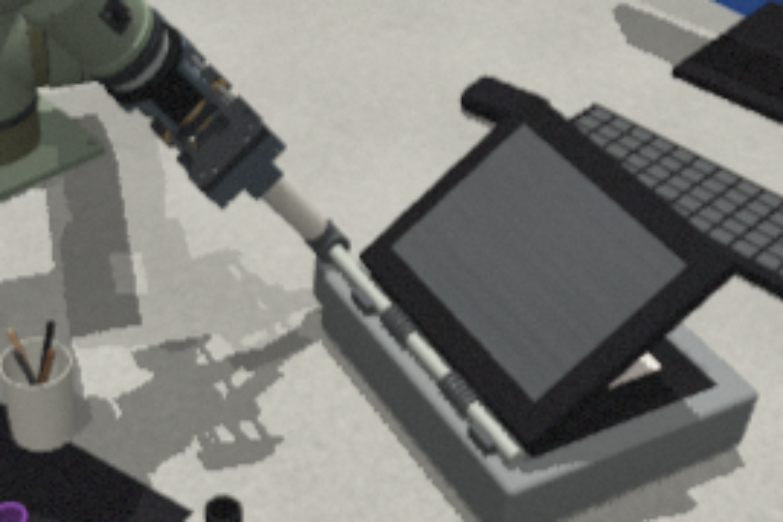

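The cover is steady at 36.0° (0.628 rad, 7° below balance). The tube sits against the collar at crop (325,235), the gripper is clear of the cover, and two readings 0.6 s apart agree. Handing in.

```bash
python3 -c "
from station import order
print(order.close_job())"
```

```text
the job is handed in; nothing more can be done
None
```

I picked up the white tube and pushed it fully home on the stub with the cover still shut. I then raised the cover to about 51° (0.89 rad), 8° past balance, and brought it back. It is now held by the tube, and I handed the job in at about 16 s.

- **Final hold:** The top and scene cameras both put the cover at 36.0° (0.63 rad), about 7° below balance. It did not move over the last 0.6 s.
- **Tube on the stub:** It met the shoulder with about 15 N when fitted. In the last picture it sits against the collar, with about 12 N still pressing it home.
- **Grip and clearance:** The tube is still gripped at about 29 mm opening, and the gripper is clear of the cover in the last picture.
- **Bystanders:** The pot, jar and paperweight looked unmoved in the last full picture, taken with the cover at 48°. I did not re-measure their positions after that.
- **Disagreement:** My first estimates of the stub position from the scene and top cameras differed by up to about 15 mm. I used the close wrist-camera measurement instead, and the tube went on without catching.

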